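# Refit the access cover of a drive box and hold it down

### The arm

A 6-joint arm with a two-finger parallel gripper is mounted at the origin on a cart in front of the work surface, level with it; the furniture and walls round the work are solid. World frame = base frame: x ahead of the robot, y to its left, z up, the work surface at z = 0. Lengths are in mm, angles in rad, forces in N, time in s.
With the tool pointing down it reaches from about 275 to 1000 mm from the base axis. Payload 8.4 kg.
Tool frame: the origin (TCP) lies at the very end of the fingers, on their centre line; the grasp point (between the pads) lies 19 mm behind it; z points along the fingers, y is the direction in which the jaws open and shut (so a half turn about z gives the same grasp; the last joint's range is limited). The gripper opens to 85 mm and grips with 20 to 120 N. Pads are 22 mm wide; open, the fingers measure 114 mm over their backs; the gripper's body (76 mm by 85 mm) begins 54 mm behind the grasp point. The pads swing forward as they close: fully open they stand 13 mm farther back than shut.
Start: joints at [-1.22, 0.353, 1.633, -0, 1.155, -0.002], TCP at [215.953, -586.509, 231.281] pointing down, gripper open.
Joint ranges: [-2.63, 2.63], [-0.92, 2.1], [0.06, 2.66], [-1.3, 4.44], [0, 2.69], [-3.02, 3.02]. Speed limits (rad/s): [2.22, 2.22, 2.79, 3.14, 3.14, 3.14].

### API

Orientations are given as [roll, pitch, yaw] about the fixed x, y, z axes, in that order (R = Rz(yaw) Ry(pitch) Rx(roll)).
In Python, from rig import sense, grab_frame, sign_off, masks_of gives the robot as it stands. The module is installed in compiled form; this text tells all that it offers.
- The arm moves only by the shell command python3 -m inch 'ROWS' [FORCE]. ROWS is JSON, a list of rows, each an object of numbers: "gripper": the finger opening in m, from 0 to 0.0854; "tx", "ty", "tz": the shift along the tool's x, y, z in m; "spin": the turn about the tool's z in degrees. In form: [{"gripper": .., "tx": .., "ty": .., "tz": .., "spin": ..}, ...]. A call has exactly 8 rows; each row shifts and turns the commanded pose from where the row before left it, along the tool's axes as they then stand; what a row does not reach is not made up. A row lasts 1/10 s, in which the tool goes at most 50 mm and 8.59 degrees, less where a joint would pass 70% of its speed; a pose out of reach is approached as far as the arm can. A call is refused whole if a number of a shift passes 0.05 or a number of a turn 8.59, either way. A call with a gripper value outside its range is refused whole. The fingers move at their own pace and stop on an object; FORCE is the grip in N (left out, the last holds). Time passes only in rows, so rows that do not move let the fingers close, or fill a call up. It gives the time, the measured TCP pose, the force and the opening at its end, in the units of the state.
- sense(): the state, without advancing time (a new reading comes with each control period).
- grab_frame(name): name is "scene" or "top"; returns a dict with "pixels" (420x560x3 uint8, red, green, blue), "K" (3x3 intrinsics, pixels), "extrinsics" (4x4, takes a point from camera to world coordinates). Camera axes: x right, y down, z forward; pixel columns grow to the right and rows downward; lengths in mm; the calibration is good to about 2 mm. A picture is of the moment at which its call begins. There is no depth.
- sign_off(): hands the job in, once; it reports no verdict.
Trained networks look in the newest picture that a camera, given by its name, has taken for a name from the list of things; names that differ only in an ending like _2 or _b are one class to them, and where a whole thing is asked for, a point or a joint stands for the part that bears it (a point fixed in the world has none). Each returns a list of dicts, best first, with "conf" (0 to 1); they miss things now and then, are a little off and sometimes report something else, mostly with a low value. They report only what shows in the picture. A call takes as long as a camera call.
- masks_of(camera, target): "pixels" (420x560 bool, what is visible of it) and "centre" ([row, column] in pixels, amid what is visible of it).
The state is a dict: "clock": time; "qpos": joint angles; "qvel": joint speeds; "joint_efforts": joint torques, N m; "eef_pos": TCP position; "tcp_rot": TCP orientation; "contact_force": force on the tool from outside, world axes, zero at the start; "wrist_torque": the same for the moment, N m; "opening": opening from 0.0 (shut) to 1.0 (fully open).
Only numpy, scipy, OpenCV 4.12 (cv2) and the standard library are available. Lean on these libraries where they do the work, as an engineer would, in place of code of your own. Each camera call takes 0.05 s, during which the arm holds its last target.

### The job

Lift the loose metal cover by its fastener knob and set it over the raised frame on the drive box, so that it rests on the frame's sprung seal. Then turn the fastener clockwise, a quarter turn or a little less, until the white slot line on its knob lines up with the two dark marks on the cover, and push the cover fully home against the frame; finish while still holding it pressed down there, ready for the screws to be driven. Leave the timer, the balance weight and the sample pot standing round the work where they are.

Things in the scene. Friction and masses are not known exactly. Their poses are not given: they have to be found in the camera images.
- cover: Loose bare aluminium access cover, about 0.26 kg: flat plate 116 x 156 mm with a 3 mm skirt turned down all round (inside 110 x 150), 21 mm high, lying plate up on the bench. Origin: centre of its underside, at the skirt's lower edge. x along the short side, y along the long side, z up. Two dark marks on top lie on the y centre line, either side of the knob. It may go on either way round.
- cover_mid (a point): Centre of the underside of the cover's plate, 18 mm above the skirt's lower edge, 3 mm below the cover's top face; axes as the cover's.
- wing_mid (a point): Black wing knob in the middle of the cover: upright bar 40 mm long (own x), 12 thick (own y), its top 38 above the cover's top face, a white slot line along its top; foot disc 33 wide, 2 high. Point: on the axis, 22 above the top face, 16 below the wing's top. Strong enough to carry the cover by. Under the plate, in line with the wing, a cross-bar 40 x 6 reaches 14 mm below the plate.
- fastener (a joint): Turn of the knob in the cover, rad, growing clockwise seen from above: 0 = wing along the cover's x, 1.57 = wing along the cover's y, in line with the two marks (aligned). Stop at 1.65. It stays where it is left (friction 0.08 N m, enough to carry the cover by the knob without it swinging).
- frame_mid (a point): Centre of the raised rectangular frame on the drive box, level with the frame's rigid top edge, 86 mm above the bench. x along its short side, y along its long side, z up. Frame 104 x 144 mm outside, wall 8, standing 26 above the deck; the cover's skirt goes over it with 3 mm to spare each side. With the cover fully home, cover_mid is level with this point.
- seal_top (a point): Centre of the top of the black sprung seal inside the frame, 8 mm above the frame's edge. A cover set on it rests with cover_mid 8 mm above frame_mid, its skirt 10 mm down over the frame. A push of about 9 N on the cover brings it flush with the edge; it springs back when let go.
- catch_top (a point): Centre of the top of the fixed steel catch in the frame's middle, 8.5 mm below the frame's edge, with a slot 50 x 19 mm along the frame's y. The fastener's cross-bar enters it only when aligned with it (within about 0.3 rad); otherwise the cover stops about 5 mm short of home.
- drive_box: Fixed grey enclosure 170 (x) x 210 (y) mm, deck 60 mm above the bench; origin at the centre of its underside on the bench, straight below frame_mid.
- timer: Bystander: white countdown timer lying flat, 62 x 66 mm, 19 mm high, between the box and the cover; origin at the centre of its underside.
- weight: Bystander: tall beige balance weight with a neck and knob, 33 mm wide, 52 mm high, on the left; origin at the centre of its underside.
- sample_pot: Bystander: small white pot with a green lid, 46 mm wide, 50 mm high, behind the work; origin at the centre of its underside.

How it is judged (in metres and radians):
On the way, in this order (a step that is already met when the one before it is completed fails the run):
1. the cover lies squarely over the frame, its skirt round it (horizontal distance between cover_mid and frame_mid below 0.007 m and angle between the y axis of cover_mid and the y axis of frame_mid, either way round below 0.1 rad and z of cover_mid in the frame of frame_mid below 0.0115 m), for 0.2 s.
2. with the cover on the frame, the fastener is turned until it is aligned (all of step 1 and value of joint fastener between 1.38 and 1.75 rad), for 0.2 s.
At the end, for the whole second after the job is handed in: The cover is over the frame (centre within 7 mm, square within 0.1 rad, level within 0.04 rad), the fastener within about 0.19 rad of aligned, the cover pressed home to within 2 mm of the frame's edge and at rest, with the fingers still on it (more than 3 N) (horizontal distance between cover_mid and frame_mid below 0.007 m and angle between the y axis of cover_mid and the y axis of frame_mid, either way round below 0.1 rad and value of joint fastener between 1.38 and 1.75 rad and z of cover_mid in the frame of frame_mid below 0.002 m and angle between cover_mid's own z axis and vertical below 0.04 rad and contact force between the fingers and cover above 3 N and linear speed of cover below 0.02 m/s); the arm keeps its last pose, push and grip.
It fails at once if the timer is pushed away (more than 30 mm) (distance of timer from where it was at the start of the episode above 0.03 m).
It fails at once if the weight is pushed away (more than 30 mm) (distance of weight from where it was at the start of the episode above 0.03 m).
It fails at once if the sample pot is pushed away (more than 30 mm) (distance of sample_pot from where it was at the start of the episode above 0.03 m).
It also fails if it takes over 48 s, if anything falls off the work surface, if the arm or the gripper's body presses on something with over 40 N, if the wrist force passes 120 N, or if a joint passes its speed limit or range.

## Working session

There is one attempt and no reset: what is moved stays moved. The work goes in short steps, Python scripts to look and compute and a shell command to move; the robot and the scene stay as the last step left them, time stands still between calls to the robot, and variables do not carry over. Pictures are saved under pics/ and viewed, and the job is handed in when it is done.

```bash
mkdir -p pics; cat > h.py <<'E'
import numpy as np, cv2
from rig import sense, grab_frame, sign_off, masks_of
def shot(cam,fn):
    f=grab_frame(cam); cv2.imwrite('pics/'+fn,f['pixels'][:,:,::-1]); return f
def proj(f,P):
    T=np.linalg.inv(f['extrinsics']); p=T[:3,:3]@np.asarray(P,float)+T[:3,3]; q=np.array(f['K'])@p; return q[:2]/q[2]
def unproj(f,uv,z):
    K=np.array(f['K']);E=np.array(f['extrinsics']); d=E[:3,:3]@np.linalg.solve(K,[uv[0],uv[1],1.]); o=E[:3,3]
    return o+d*(z-o[2])/d[2]
E
python3 - <<'E'
from h import *
for c in ('scene','top'):
    f=shot(c,c+'0.png'); print(c,f['K'],f['extrinsics'])
print(sense())
E
```

```text
scene [[485.06725017   0.         279.00812129]
 [  0.         485.06725017 211.71248541]
 [  0.           0.           1.        ]] [[-4.42316819e-01 -7.22953562e-01  5.30748509e-01 -1.42694587e+02]
 [-8.96813069e-01  3.62511874e-01 -2.53597045e-01  4.19253313e+02]
 [-9.06374996e-03 -5.88152437e-01 -8.08699301e-01  1.15819624e+03]
 [ 0.00000000e+00  0.00000000e+00  0.00000000e+00  1.00000000e+00]]
top [[435.19218187   0.         282.27636587]
 [  0.         435.19218187 217.13170358]
 [  0.           0.           1.        ]] [[ 1.84112307e-02 -9.85727679e-01  1.67337890e-01  3.66634083e+02]
 [-9.99799094e-01 -1.94774853e-02 -4.73272732e-03  8.09558296e+01]
 [ 7.92450161e-03 -1.67217135e-01 -9.85888245e-01  1.18723437e+03]
 [ 0.00000000e+00  0.00000000e+00  0.00000000e+00  1.00000000e+00]]
{'clock': 0.1, 'qpos': array([-1.22040617e+00,  3.53599861e-01,  1.63405730e+00, -2.09434908e-05,
        1.15520486e+00, -2.37874397e-03]), 'qvel': array([-0.00110609, -0.00298018, -0.00170541, -0.00058542,  0.00041045,
        0.00097634]), 'joint_efforts': array([-9.29898706e-04, -6.06364775e+01, -3.42816532e+01, -2.28132376e-05,
        4.09790766e-03, -1.13457855e-05]), 'eef_pos': array([ 215.79499874, -586.10704286,  230.62471121]), 'tcp_rot': array([-3.14032324e+00,  1.61304245e-05,  3.52777379e-01]), 'contact_force': array([-0.21198084, -0.65505123, -0.03794092]), 'wrist_torque': array([ 0.0411813 , -0.02551049,  0.01043648]), 'opening': 1.0021196980329516}
```

View pics/scene0.png

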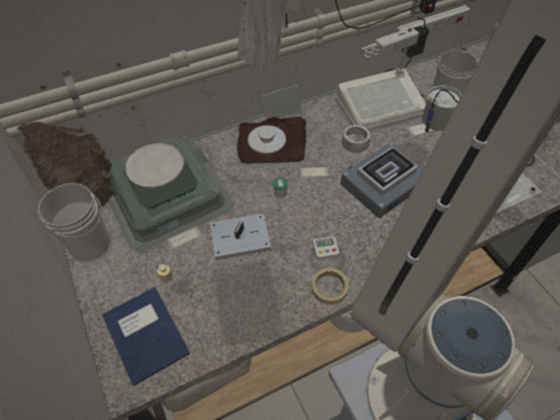

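View pics/top0.png

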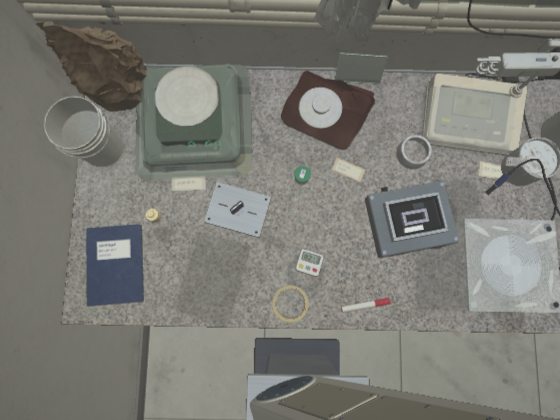

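```bash
python3 - <<'E'
from h import *
im=cv2.imread('pics/top0.png'); sc=cv2.imread('pics/scene0.png')
a=cv2.resize(im[170:250,195:280],(800//2,376),interpolation=cv2.INTER_CUBIC)
b=cv2.resize(im[170:265,360:465],(400,362),interpolation=cv2.INTER_CUBIC)
cv2.imwrite('pics/z_a.png',cv2.resize(im[175:245,195:280],None,fx=8,fy=8,interpolation=cv2.INTER_CUBIC))
cv2.imwrite('pics/z_b.png',cv2.resize(im[175:260,362:462],None,fx=7,fy=7,interpolation=cv2.INTER_CUBIC))
cv2.imwrite('pics/z_c.png',cv2.resize(sc[205:265,200:280],None,fx=8,fy=8,interpolation=cv2.INTER_CUBIC))
for n in ('cover','wing_mid','drive_box','timer','weight','sample_pot'):
    for c in ('top',):
        for m in masks_of(c,n)[:2]:
            p=m['pixels'].astype(np.uint8); r=cv2.minAreaRect(cv2.findNonZero(p)); print(n,c,m['conf'],m['centre'],r,p.sum())
E
```

```text
cover top 0.74 [210.1, 238.9] ((237.4124755859375, 209.7115020751953), (59.02415084838867, 43.907901763916016), 16.144338607788086) 2498
wing_mid top 0.39 [211.4, 236.9] ((237.54222106933594, 209.08160400390625), (58.86481857299805, 45.30728530883789), 17.650123596191406) 2534
drive_box top 0.96 [220.1, 409.6] ((411.00213623046875, 218.22796630859375), (68.1932144165039, 86.67607879638672), 81.34745788574219) 5302
timer top 0.71 [263.6, 308.9] ((308.88677978515625, 262.896240234375), (25.27433967590332, 23.48865509033203), 15.945395469665527) 576
weight top 0.45 [215.9, 151.1] ((153.5, 215.5), (13.0, 15.0), 90.0) 176
weight top 0.16 [218.0, 412.3] ((410.7838134765625, 217.70269775390625), (69.37637329101562, 86.80266571044922), 80.53767395019531) 5424
sample_pot top 0.51 [174.8, 302.5] ((302.0, 175.5), (19.0, 16.0), 90.0) 270
```

View pics/z_a.png

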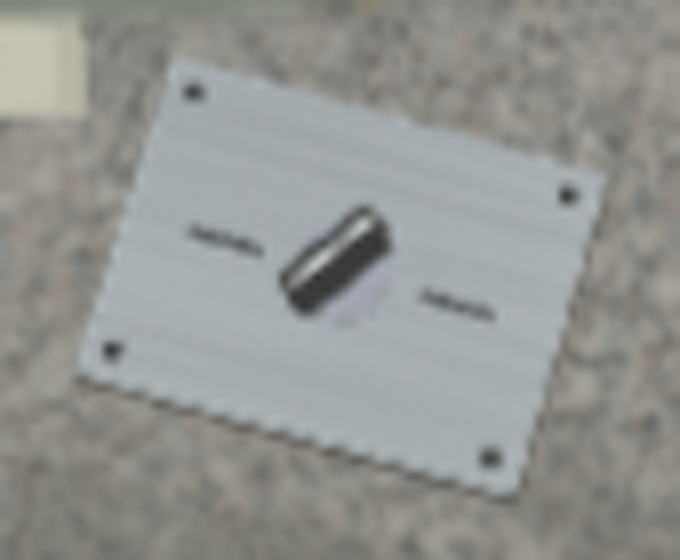

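View pics/z_b.png

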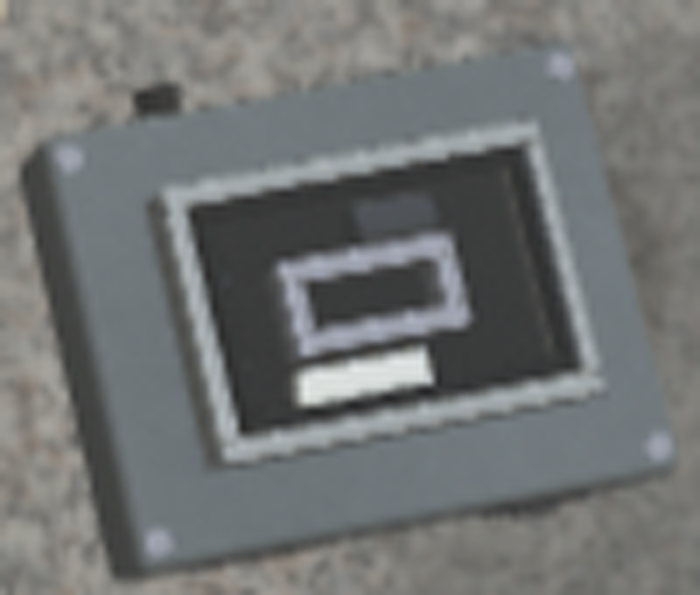

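View pics/z_c.png

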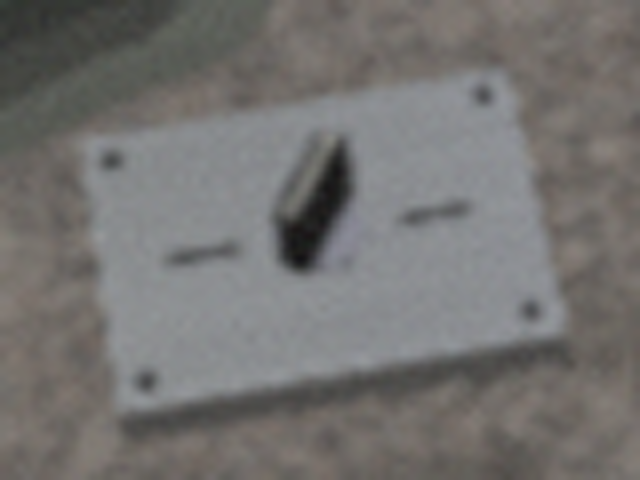

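```bash
python3 - <<'E'
from h import *
im=cv2.imread('pics/scene0.png')
cv2.imwrite('pics/z_d.png',cv2.resize(im[140:215,338:435],None,fx=8,fy=8,interpolation=cv2.INTER_CUBIC))
f=grab_frame('top'); g=grab_frame('scene')
def rep(name,f,pts,s,off,z):
    P=np.array([unproj(f,(np.array(p)+.5)/s-.5+off,z)[:2] for p in pts]); print(name,P.mean(0).round(1))
    for i in range(len(P)):
        d=P[(i+1)%len(P)]-P[i]; print('   ',P[i].round(1),np.hypot(*d).round(1),np.degrees(np.arctan2(d[1],d[0])).round(1))
rep('cover top',f,[(175,58),(606,172),(513,497),(78,378)],8,np.array([195,175]),21)
rep('marks top',f,[(227,241),(457,306)],8,np.array([195,175]),21)
rep('slot top',f,[(288,282),(368,212)],8,np.array([195,175]),59)
rep('frame top',f,[(162,192),(538,125),(605,385),(222,461)],7,np.array([362,175]),86)
rep('cover scene',g,[(86,140),(507,71),(567,336),(121,412)],8,np.array([200,205]),21)
rep('marks scene',g,[(203,254),(434,214)],8,np.array([200,205]),21)
rep('slot scene',g,[(283,215),(331,135)],8,np.array([200,205]),59)
E
```

```text
cover top [584.9 198. ]
    [659.6 258.4] 153.7 -104.0
    [622.5 109.2] 116.2 165.7
    [509.9 138. ] 153.1 75.7
    [547.5 286.3] 115.5 -14.0
marks top [585.3 198.3]
    [595.8 237.9] 81.8 -104.8
    [574.9 158.8] 81.8 75.2
slot top [587.  199.4]
    [575.  212.1] 35.1 -46.7
    [599.  186.6] 35.1 133.3
frame top [ 563.4 -268.8]
    [ 598.5 -188.5] 143.2 -78.6
    [ 626.7 -328.9] 99.2 -168.1
    [ 529.6 -349.5] 144.4 102.3
    [ 498.9 -208.3] 101.5 11.2
cover scene [583.5 195.7]
    [658.9 254.4] 152.8 -105.1
    [619.  106.9] 115.0 165.2
    [507.7 136.3] 154.3 74.8
    [548.3 285.2] 114.8 -15.5
marks scene [584.7 196. ]
    [595.1 235.6] 82.0 -104.8
    [574.2 156.3] 82.0 75.2
slot scene [584.5 197.3]
    [572.9 211.3] 36.3 -50.4
    [596.1 183.3] 36.3 129.6
```

View pics/z_d.png

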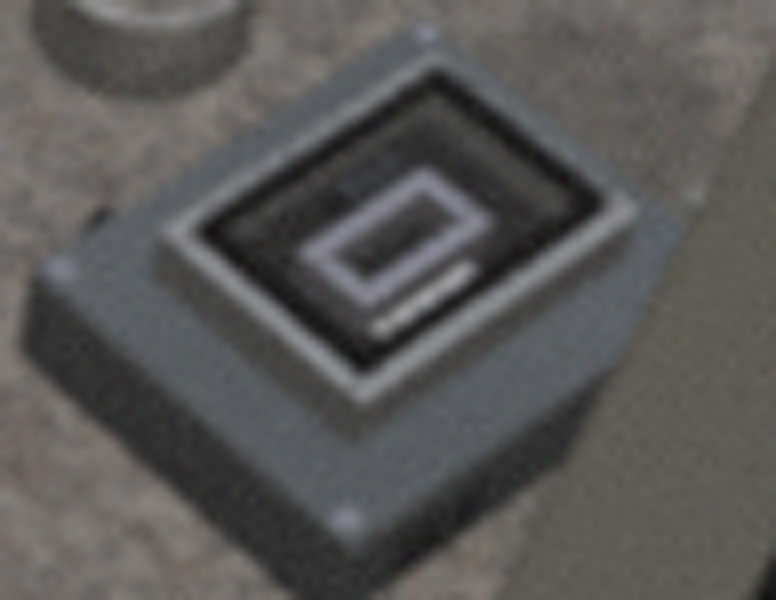

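```bash
python3 - <<'E'
from h import *
g=grab_frame('scene')
P=np.array([unproj(g,(np.array(p)+.5)/8-.5+[338,140],86)[:2] for p in [(163,235),(436,57),(637,215),(360,403)]]); print(P.mean(0))
for i in range(4):
    d=P[(i+1)%4]-P[i]; print(P[i].round(1),np.hypot(*d).round(1),np.degrees(np.arctan2(d[1],d[0])).round(1))
E
python3 -m inch '[{"gripper":0.085,"spin":-8.5},{"spin":-8.5},{"spin":-8.5},{"spin":-8.5},{"spin":-8.5},{"spin":-8.5},{"spin":-8.5},{"spin":-8.5}]' 60
```

```text
[ 561.68497022 -270.55597408]
[ 596.1 -190.8] 141.8 -78.0
[ 625.7 -329.6] 101.2 -168.2
[ 526.7 -350.3] 141.8 101.6
[ 498.2 -211.5] 100.1 11.9$[0]: bad value
```

```bash

python3 -m inch '[{"gripper":0.085,"tx":0,"ty":0,"tz":0,"spin":-8.5},{"gripper":0.085,"tx":0,"ty":0,"tz":0,"spin":-8.5},{"gripper":0.085,"tx":0,"ty":0,"tz":0,"spin":-8.5},{"gripper":0.085,"tx":0,"ty":0,"tz":0,"spin":-8.5},{"gripper":0.085,"tx":0,"ty":0,"tz":0,"spin":-8.5},{"gripper":0.085,"tx":0,"ty":0,"tz":0,"spin":-8.5},{"gripper":0.085,"tx":0,"ty":0,"tz":0,"spin":-8.5},{"gripper":0.085,"tx":0,"ty":0,"tz":0,"spin":-8.5}]' 60
```

```text
clock: 1.35
eef_pos: [216.0, -586.5, 231.3]
tcp_rot: [3.142, 0.0, 1.546]
contact_force: [-0.0, -0.2, 0.1]
opening: 0.997
```

```bash

cat >> h.py <<'E'
from scipy.spatial.transform import Rotation as Ro
def go(x,y,z,yaw=None):
    s=sense(); R=Ro.from_euler('xyz',s['tcp_rot']).as_matrix(); d=R.T@(np.array([x,y,z])-s['eef_pos'])
    print('pos',s['eef_pos'].round(1),'rpy deg',np.degrees(s['tcp_rot']).round(2),'tool d mm',d.round(1), 'spin', None if yaw is None else round(np.degrees(s['tcp_rot'][2])-yaw,2),'F',s['contact_force'].round(1),'M',s['wrist_torque'].round(2),'op',s['opening'].round(3),'t',s['clock'])
E
python3 -m inch '[{"gripper":0.085,"tx":0,"ty":0,"tz":0,"spin":-8.58},{"gripper":0.085,"tx":0,"ty":0,"tz":0,"spin":-8.58},{"gripper":0.085,"tx":0,"ty":0,"tz":0,"spin":-8.58},{"gripper":0.085,"tx":0,"ty":0,"tz":0,"spin":-8.58},{"gripper":0.085,"tx":0,"ty":0,"tz":0,"spin":-8.58},{"gripper":0.085,"tx":0,"ty":0,"tz":0,"spin":0},{"gripper":0.085,"tx":0,"ty":0,"tz":0,"spin":0},{"gripper":0.085,"tx":0,"ty":0,"tz":0,"spin":0}]' 60
python3 -c "
from h import *
go(585,197.7,140,131.5)"
```

```text
clock: 2.15
eef_pos: [216.0, -586.5, 231.3]
tcp_rot: [3.142, 0.0, 2.285]
contact_force: [1.0, -0.7, -0.1]
opening: 0.998Traceback (most recent call last):
  File "<string>", line 3, in <module>
    go(585,197.7,140,131.5)
    ~~^^^^^^^^^^^^^^^^^^^^^
  File "h.py", line 13, in go
    print('pos',s['eef_pos'].round(1),'rpy deg',np.degrees(s['tcp_rot']).round(2),'tool d mm',d.round(1), 'spin', None if yaw is None else round(np.degrees(s['tcp_rot'][2])-yaw,2),'F',s['contact_force'].round(1),'M',s['wrist_torque'].round(2),'op',s['opening'].round(3),'t',s['clock'])
                                                                                                                                                                                                                                                        ^^^^^^^^^^^^^^^^^^
AttributeError: 'float' object has no attribute 'round'
```

```bash
sed -i "s/s\['opening'\].round(3)/round(s['opening'],3)/" h.py
python3 -c "
from h import *
go(585,197.7,140,131.5)"
```

```text
pos [ 216.  -586.5  231.3] rpy deg [180.     0.   130.92] tool d mm [350.9 792.5  91.3] spin -0.58 F [ 1.  -0.7 -0.1] M [ 0.01  0.03 -0.01] op 0.998 t 2.15
```

```bash

python3 -m inch '[{"gripper":0.085,"tx":0.0175,"ty":0.0396,"tz":0,"spin":-0.6},{"gripper":0.085,"tx":0.0175,"ty":0.0396,"tz":0,"spin":0},{"gripper":0.085,"tx":0.0175,"ty":0.0396,"tz":0,"spin":0},{"gripper":0.085,"tx":0.0175,"ty":0.0396,"tz":0,"spin":0},{"gripper":0.085,"tx":0.0175,"ty":0.0396,"tz":0,"spin":0},{"gripper":0.085,"tx":0.0175,"ty":0.0396,"tz":0,"spin":0},{"gripper":0.085,"tx":0.0175,"ty":0.0396,"tz":0,"spin":0},{"gripper":0.085,"tx":0.0175,"ty":0.0396,"tz":0,"spin":0}]' 60
python3 -m inch '[{"gripper":0.085,"tx":0.0175,"ty":0.0396,"tz":0,"spin":0},{"gripper":0.085,"tx":0.0175,"ty":0.0396,"tz":0,"spin":0},{"gripper":0.085,"tx":0.0175,"ty":0.0396,"tz":0,"spin":0},{"gripper":0.085,"tx":0.0175,"ty":0.0396,"tz":0,"spin":0},{"gripper":0.085,"tx":0.0175,"ty":0.0396,"tz":0,"spin":0},{"gripper":0.085,"tx":0.0175,"ty":0.0396,"tz":0,"spin":0},{"gripper":0.085,"tx":0.0175,"ty":0.0396,"tz":0,"spin":0},{"gripper":0.085,"tx":0.0175,"ty":0.0396,"tz":0,"spin":0}]' 60
python3 -c "
from h import *
go(585,197.7,140,131.5)"
```

```text
clock: 2.95
eef_pos: [360.2, -269.9, 231.6]
tcp_rot: [3.141, 0.001, 2.296]
contact_force: [1.3, -0.2, -0.1]
opening: 0.995
clock: 3.75
eef_pos: [503.6, 45.8, 231.6]
tcp_rot: [3.141, 0.001, 2.296]
contact_force: [0.8, -0.7, -0.6]
opening: 0.992
pos [503.6  45.8 231.6] rpy deg [1.7997e+02 3.0000e-02 1.3158e+02] tool d mm [ 59.7 161.7  91.6] spin 0.08 F [ 0.8 -0.7 -0.6] M [-0.02 -0.    0.  ] op 0.992 t 3.75
```

```bash

python3 -m inch '[{"gripper":0.085,"tx":0.0115,"ty":0.0318,"tz":0.0183,"spin":0},{"gripper":0.085,"tx":0.0115,"ty":0.0318,"tz":0.0183,"spin":0},{"gripper":0.085,"tx":0.0115,"ty":0.0318,"tz":0.0183,"spin":0},{"gripper":0.085,"tx":0.0115,"ty":0.0318,"tz":0.0183,"spin":0},{"gripper":0.085,"tx":0.0115,"ty":0.0318,"tz":0.0183,"spin":0},{"gripper":0.085,"tx":0,"ty":0,"tz":0,"spin":0},{"gripper":0.085,"tx":0,"ty":0,"tz":0,"spin":0},{"gripper":0.085,"tx":0,"ty":0,"tz":0,"spin":0}]' 60
python3 -c "
from h import *
go(585,197.7,27,131.5)
shot('top','top1.png');shot('scene','scene1.png')
"
```

```text
clock: 4.55
eef_pos: [583.2, 192.0, 140.2]
tcp_rot: [-3.141, 0.0, 2.298]
contact_force: [-0.4, 0.1, -0.0]
opening: 0.994
pos [583.2 192.  140.2] rpy deg [-1.7999e+02  1.0000e-02  1.3164e+02] tool d mm [  3.1   5.1 113.2] spin 0.14 F [-0.4  0.1 -0. ] M [ 0.01  0.01 -0.02] op 0.994 t 4.55
```

View pics/scene1.png

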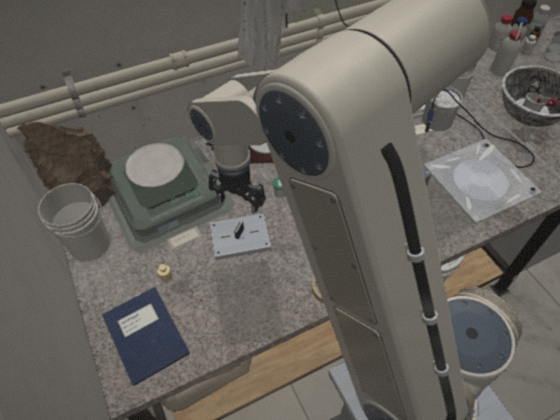

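View pics/top1.png

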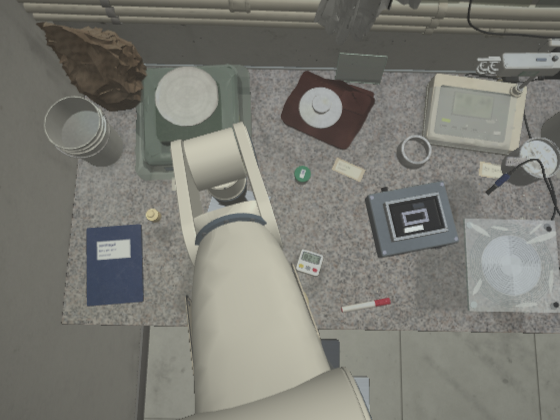

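```bash

python3 -m inch '[{"gripper":0.085,"tx":0.0031,"ty":0.0051,"tz":0.01,"spin":0.1},{"gripper":0.085,"tx":0,"ty":0,"tz":0.02,"spin":0},{"gripper":0.085,"tx":0,"ty":0,"tz":0.02,"spin":0},{"gripper":0.085,"tx":0,"ty":0,"tz":0.02,"spin":0},{"gripper":0.085,"tx":0,"ty":0,"tz":0.015,"spin":0},{"gripper":0.085,"tx":0,"ty":0,"tz":0.01,"spin":0},{"gripper":0.085,"tx":0,"ty":0,"tz":0,"spin":0},{"gripper":0.085,"tx":0,"ty":0,"tz":0,"spin":0}]' 60
python3 -c "
from h import *
go(585,197.7,27,131.5)
f=shot('scene','scene2.png')
im=cv2.imread('pics/scene2.png');cv2.imwrite('pics/scene2z.png',cv2.resize(im[150:280,180:300],None,fx=5,fy=4.6))
"
```

```text
clock: 5.45
eef_pos: [585.5, 198.4, 45.1]
tcp_rot: [3.141, 0.0, 2.297]
contact_force: [1.0, -0.6, -0.0]
opening: 0.992
pos [585.5 198.4  45.1] rpy deg [1.7998e+02 1.0000e-02 1.3161e+02] tool d mm [-0.2 -0.9 18.1] spin 0.11 F [ 1.  -0.6 -0. ] M [ 0.05 -0.02 -0.01] op 0.992 t 5.45
```

View pics/scene2z.png

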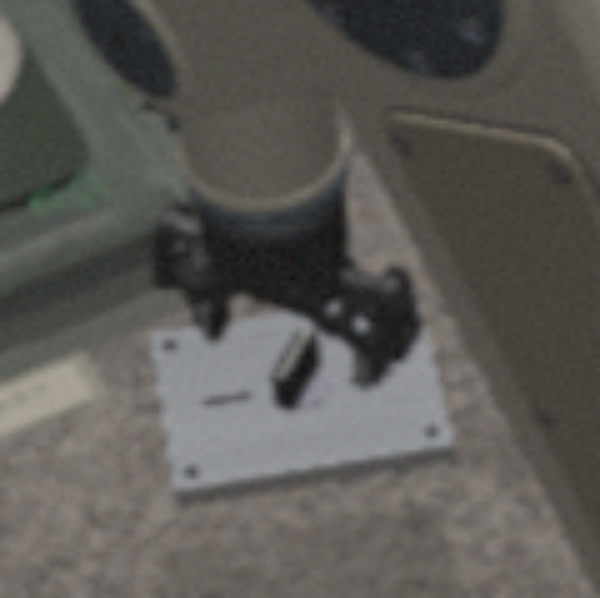

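```bash

python3 -m inch '[{"gripper":0.085,"tx":0,"ty":-0.0008,"tz":0.009,"spin":0},{"gripper":0.085,"tx":0,"ty":0,"tz":0.009,"spin":0},{"gripper":0.02,"tx":0,"ty":0,"tz":0,"spin":0},{"gripper":0.0,"tx":0,"ty":0,"tz":0,"spin":0},{"gripper":0.0,"tx":0,"ty":0,"tz":0,"spin":0},{"gripper":0,"tx":0,"ty":0,"tz":0,"spin":0},{"gripper":0,"tx":0,"ty":0,"tz":0,"spin":0},{"gripper":0,"tx":0,"ty":0,"tz":0,"spin":0}]' 60
python3 -c "
from h import *
go(585,197.7,27,131.5)
"
```

```text
clock: 6.3
eef_pos: [584.8, 197.9, 27.2]
tcp_rot: [3.141, 0.0, 2.297]
contact_force: [-0.2, -0.5, 3.7]
opening: 0.13
pos [584.8 197.9  27.2] rpy deg [1.7997e+02 1.0000e-02 1.3161e+02] tool d mm [-0.3  0.   0.2] spin 0.11 F [-0.2 -0.5  3.7] M [-0.01  0.11 -0.04] op 0.13 t 6.3
```

```bash

python3 -m inch '[{"gripper":0,"tx":0,"ty":0,"tz":0,"spin":0},{"gripper":0,"tx":0,"ty":0,"tz":0,"spin":0},{"gripper":0,"tx":0,"ty":0,"tz":-0.01,"spin":0},{"gripper":0.0,"tx":0,"ty":0,"tz":-0.025,"spin":0},{"gripper":0.0,"tx":0,"ty":0,"tz":-0.03,"spin":0},{"gripper":0,"tx":0,"ty":0,"tz":-0.03,"spin":0},{"gripper":0,"tx":0,"ty":0,"tz":-0.025,"spin":0},{"gripper":0,"tx":0,"ty":0,"tz":-0.01,"spin":0}]' 80
python3 -c "
from h import *
go(562.5,-269.7,155,158)
f=shot('scene','scene3.png')
"
```

```text
clock: 7.1
eef_pos: [585.6, 198.2, 159.5]
tcp_rot: [3.138, 0.001, 2.297]
contact_force: [0.3, 0.3, -2.6]
opening: 0.128
pos [585.6 198.2 159.5] rpy deg [1.7982e+02 7.0000e-02 1.3162e+02] tool d mm [-334.4 -328.     4. ] spin -26.38 F [ 0.3  0.3 -2.6] M [ 0.02  0.01 -0.  ] op 0.128 t 7.1
```

View pics/scene3.png

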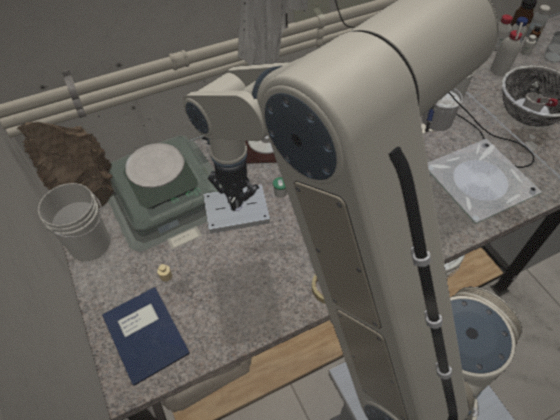

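```bash

python3 -m inch '[{"gripper":0,"tx":0,"ty":0,"tz":0,"spin":-2},{"gripper":0,"tx":0,"ty":0,"tz":0,"spin":-5},{"gripper":0,"tx":0,"ty":0,"tz":0,"spin":-6},{"gripper":0.0,"tx":0,"ty":0,"tz":0,"spin":-6},{"gripper":0.0,"tx":0,"ty":0,"tz":0,"spin":-5},{"gripper":0,"tx":0,"ty":0,"tz":0,"spin":-2.4},{"gripper":0,"tx":0,"ty":0,"tz":0,"spin":0},{"gripper":0,"tx":0,"ty":0,"tz":0,"spin":0}]' 80
python3 -c "
from h import *
go(562.5,-269.7,155,158)
f=shot('scene','scene4.png')
im=cv2.imread('pics/scene4.png');cv2.imwrite('pics/scene4z.png',cv2.resize(im[170:240,190:290],None,fx=8,fy=8,interpolation=cv2.INTER_CUBIC))
"
```

```text
clock: 7.95
eef_pos: [584.0, 197.6, 155.7]
tcp_rot: [-3.14, -0.001, 2.756]
contact_force: [1.2, 0.4, -2.6]
opening: 0.125
pos [584.  197.6 155.7] rpy deg [-1.7994e+02 -7.0000e-02  1.5794e+02] tool d mm [-155.6 -441.2    1. ] spin -0.06 F [ 1.2  0.4 -2.6] M [-0.03  0.01  0.  ] op 0.125 t 7.95
```

View pics/scene4z.png

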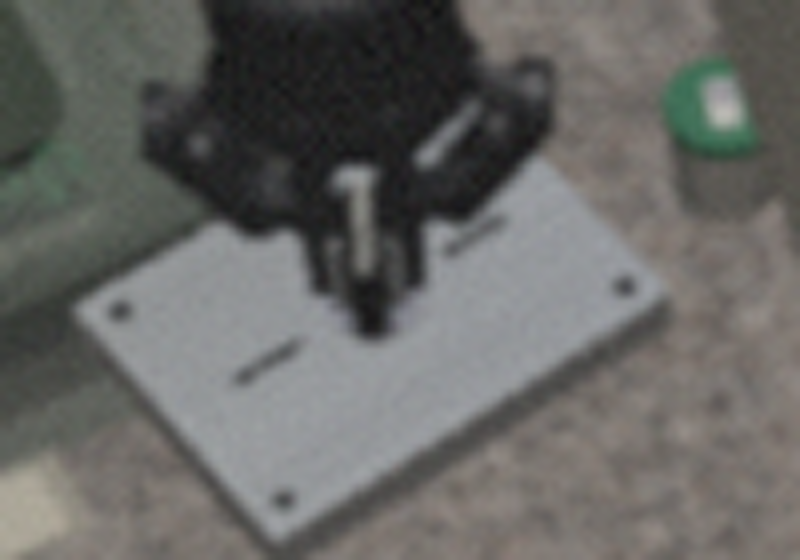

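```bash

python3 -c "
from h import *
g=grab_frame('scene')
q=lambda p:unproj(g,(np.array(p)+.5)/8-.5+[190,170],149.5)[:2]
for a,b in (((268,362),(477,236)),((280,537),(668,292)),((76,308),(280,537))):
    A,B=q(a),q(b);d=B-A;print((A+B)/2,np.hypot(*d),np.degrees(np.arctan2(d[1],d[0])))
"
```

```text
[582.97141325 195.08906517] 82.3922953173973 -78.52059503386768
[526.81138199 183.1682128 ] 152.1744247753056 -78.11923162627419
[566.88715873 270.26276762] 114.3097592690597 -167.22601346720353
```

```bash

python3 -m inch '[{"gripper":0,"tx":-0.005,"ty":-0.014,"tz":0,"spin":0},{"gripper":0,"tx":-0.011,"ty":-0.031,"tz":0,"spin":0},{"gripper":0,"tx":-0.011,"ty":-0.031,"tz":0,"spin":0},{"gripper":0,"tx":-0.011,"ty":-0.031,"tz":0,"spin":0},{"gripper":0,"tx":-0.011,"ty":-0.031,"tz":0,"spin":0},{"gripper":0,"tx":-0.011,"ty":-0.031,"tz":0,"spin":0},{"gripper":0,"tx":-0.011,"ty":-0.031,"tz":0,"spin":0},{"gripper":0,"tx":-0.011,"ty":-0.031,"tz":0,"spin":0}]' 80
python3 -m inch '[{"gripper":0,"tx":-0.011,"ty":-0.031,"tz":0,"spin":0},{"gripper":0,"tx":-0.011,"ty":-0.031,"tz":0,"spin":0},{"gripper":0,"tx":-0.011,"ty":-0.031,"tz":0,"spin":0},{"gripper":0,"tx":-0.011,"ty":-0.031,"tz":0,"spin":0},{"gripper":0,"tx":-0.011,"ty":-0.031,"tz":0,"spin":0},{"gripper":0,"tx":-0.011,"ty":-0.031,"tz":0,"spin":0},{"gripper":0,"tx":-0.006,"ty":-0.018,"tz":0,"spin":0},{"gripper":0,"tx":0,"ty":0,"tz":0,"spin":0}]' 80
python3 -c "
from h import *
go(563,-268.7,155,158)
f=shot('scene','scene5.png');f=shot('top','top5.png')
"
```

```text
clock: 8.85
eef_pos: [573.6, -49.1, 156.9]
tcp_rot: [-3.141, 0.0, 2.757]
contact_force: [0.8, -0.2, -1.8]
opening: 0.122
clock: 9.65
eef_pos: [563.9, -265.8, 156.7]
tcp_rot: [-3.141, 0.0, 2.755]
contact_force: [-0.2, 0.7, -2.1]
opening: 0.127
pos [ 563.9 -265.8  156.7] rpy deg [-1.7997e+02  2.0000e-02  1.5784e+02] tool d mm [-0.3 -3.   1.7] spin -0.16 F [-0.2  0.7 -2.1] M [0.01 0.   0.04] op 0.127 t 9.65
```

View pics/scene5.png

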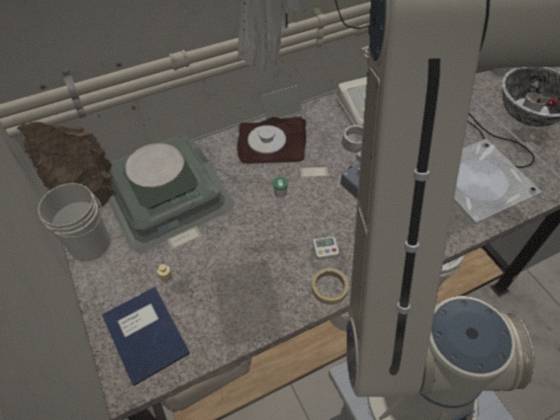

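View pics/top5.png

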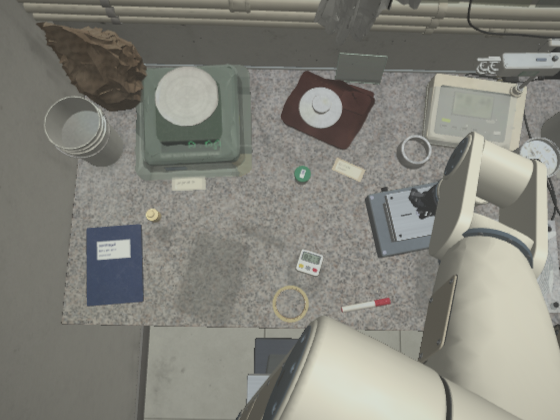

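```bash

python3 -m inch '[{"gripper":0,"tx":-0.0003,"ty":-0.003,"tz":0.005,"spin":0},{"gripper":0,"tx":0,"ty":0,"tz":0.01,"spin":0},{"gripper":0,"tx":0,"ty":0,"tz":0.01,"spin":0},{"gripper":0,"tx":0,"ty":0,"tz":0.005,"spin":0},{"gripper":0,"tx":0,"ty":0,"tz":0,"spin":0},{"gripper":0,"tx":0,"ty":0,"tz":0,"spin":0},{"gripper":0,"tx":0,"ty":0,"tz":0,"spin":0},{"gripper":0,"tx":0,"ty":0,"tz":0,"spin":0}]' 80
python3 -c "
from h import *
go(563,-268.7,125,158)
f=shot('top','top6.png')
im=cv2.imread('pics/top6.png');cv2.imwrite('pics/top6z.png',cv2.resize(im[175:260,362:462],None,fx=7,fy=7,interpolation=cv2.INTER_CUBIC))
"
```

```text
clock: 10.55
eef_pos: [564.0, -266.2, 127.2]
tcp_rot: [-3.142, 0.001, 2.758]
contact_force: [0.1, 0.1, -2.2]
opening: 0.127
pos [ 564.  -266.2  127.2] rpy deg [-1.8000e+02  4.0000e-02  1.5801e+02] tool d mm [-0.  -2.7  2.2] spin 0.01 F [ 0.1  0.1 -2.2] M [ 0.03  0.01 -0.02] op 0.127 t 10.55
```

View pics/top6z.png

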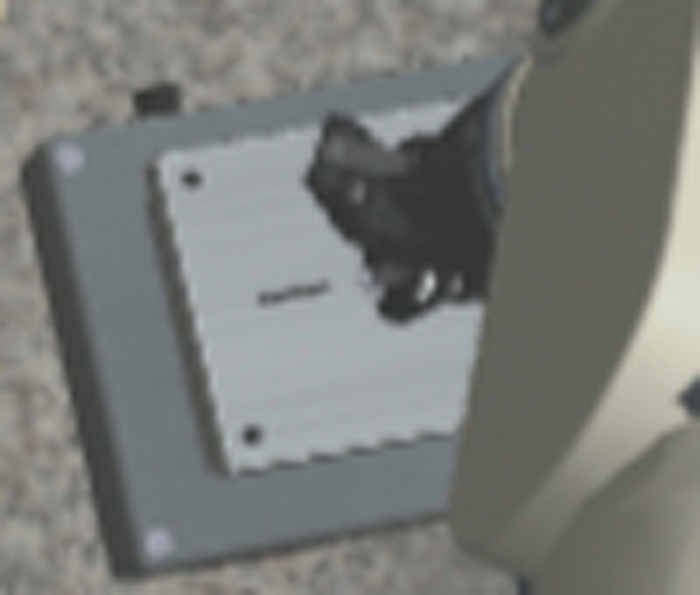

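```bash

python3 -c "
from h import *
f=grab_frame('top')
q=lambda p,z:unproj(f,(np.array(p)+.5)/7-.5+[362,175],z)[:2]
s=sense();z=s['eef_pos'][2]-6;print(s['eef_pos'],z)
A=q((158,160),z);B=q((228,475),z);d=B-A;print(A,B,np.hypot(*d),np.degrees(np.arctan2(d[1],d[0])))
for ang in (101.8,):
  u=np.array([np.cos(np.radians(ang)),np.sin(np.radians(ang))])
  print('centre',(A+B)/2-78*u, 'marks/2 ',q((293,293),z)-u*41)
  fA=q((162,192),86);fB=q((222,461),86);print('frame from same side',(fA+fB)/2-72*u)
C=np.array([563,-268.7,121.2])
"
```

```text
[ 563.86522092 -266.23421691  127.11440729] 121.1144072888424
[ 602.76803047 -178.76190253] [ 489.78662044 -201.10206642] 115.16892781406683 -168.81501033991768
centre [ 562.2280175 -266.2836408] marks/2  [ 563.71303743 -266.01484529]
frame from same side [ 563.42595011 -268.91596365]
```

```bash

python3 -m inch '[{"gripper":0,"tx":0,"ty":-0.0028,"tz":0.002,"spin":0},{"gripper":0,"tx":0,"ty":0,"tz":0.003,"spin":0},{"gripper":0,"tx":0,"ty":0,"tz":0.002,"spin":0},{"gripper":0,"tx":0,"ty":0,"tz":0,"spin":0},{"gripper":0,"tx":0,"ty":0,"tz":0,"spin":0},{"gripper":0,"tx":0,"ty":0,"tz":0,"spin":0},{"gripper":0,"tx":0,"ty":0,"tz":0,"spin":0},{"gripper":0,"tx":0,"ty":0,"tz":0,"spin":0}]' 80
python3 -c "
from h import *
go(563,-268.7,103,158)
"
```

```text
clock: 11.45
eef_pos: [562.7, -268.7, 119.8]
tcp_rot: [3.142, 0.0, 2.758]
contact_force: [-0.7, 0.7, -3.0]
opening: 0.125
pos [ 562.7 -268.7  119.8] rpy deg [1.8000e+02 1.0000e-02 1.5802e+02] tool d mm [-0.3  0.1 16.8] spin 0.02 F [-0.7  0.7 -3. ] M [-0.01 -0.    0.03] op 0.125 t 11.45
```

Good. Lower onto the seal, slowly.

```bash

python3 -m inch '[{"gripper":0,"tx":0,"ty":0,"tz":0.003,"spin":0},{"gripper":0,"tx":0,"ty":0,"tz":0.003,"spin":0},{"gripper":0,"tx":0,"ty":0,"tz":0.003,"spin":0},{"gripper":0,"tx":0,"ty":0,"tz":0.002,"spin":0},{"gripper":0,"tx":0,"ty":0,"tz":0,"spin":0},{"gripper":0,"tx":0,"ty":0,"tz":0,"spin":0},{"gripper":0,"tx":0,"ty":0,"tz":0,"spin":0},{"gripper":0,"tx":0,"ty":0,"tz":0,"spin":0}]' 80
python3 -c "
from h import *
go(563,-268.7,103,158)
"
```

```text
clock: 12.25
eef_pos: [562.8, -268.8, 108.9]
tcp_rot: [-3.142, 0.0, 2.758]
contact_force: [-0.6, -0.5, -3.0]
opening: 0.126
pos [ 562.8 -268.8  108.9] rpy deg [-1.8000e+02  2.0000e-02  1.5801e+02] tool d mm [-0.2  0.1  5.9] spin 0.01 F [-0.6 -0.5 -3. ] M [-0.01  0.01  0.01] op 0.126 t 12.25
```

```bash

python3 -m inch '[{"gripper":0,"tx":0,"ty":0,"tz":0.002,"spin":0},{"gripper":0,"tx":0,"ty":0,"tz":0.002,"spin":0},{"gripper":0,"tx":0,"ty":0,"tz":0.002,"spin":0},{"gripper":0,"tx":0,"ty":0,"tz":0.001,"spin":0},{"gripper":0,"tx":0,"ty":0,"tz":0,"spin":0},{"gripper":0,"tx":0,"ty":0,"tz":0,"spin":0},{"gripper":0,"tx":0,"ty":0,"tz":0,"spin":0},{"gripper":0,"tx":0,"ty":0,"tz":0,"spin":0}]' 80
python3 -c "
from h import *
go(563,-268.7,103,158)
f=shot('top','top7.png')
im=cv2.imread('pics/top7.png');cv2.imwrite('pics/top7z.png',cv2.resize(im[175:260,362:462],None,fx=7,fy=7,interpolation=cv2.INTER_CUBIC))
"
```

```text
clock: 13.05
eef_pos: [562.7, -268.7, 101.9]
tcp_rot: [-3.142, 0.0, 2.758]
contact_force: [-1.9, 1.1, 2.3]
opening: 0.125
pos [ 562.7 -268.7  101.9] rpy deg [-1.8000e+02  1.0000e-02  1.5802e+02] tool d mm [-0.3  0.1 -1.1] spin 0.02 F [-1.9  1.1  2.3] M [ 0.13  0.27 -0.03] op 0.125 t 13.05
```

View pics/top7z.png

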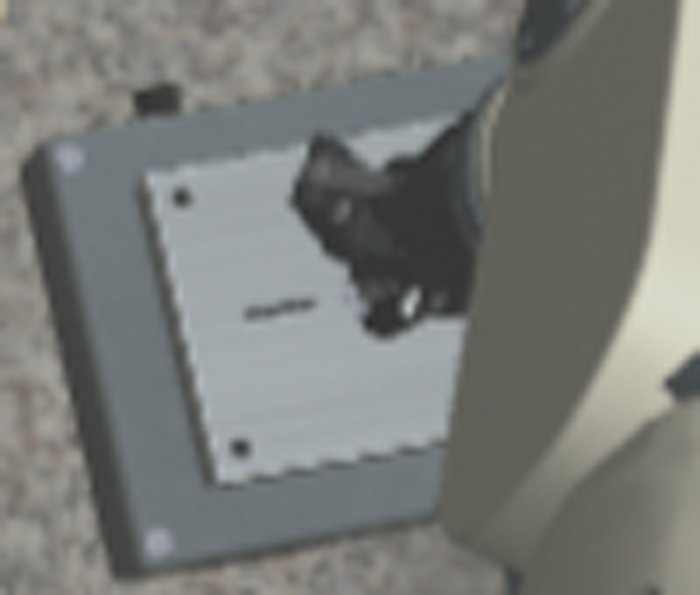

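```bash

python3 -m inch '[{"gripper":0,"tx":0,"ty":0,"tz":0,"spin":4},{"gripper":0,"tx":0,"ty":0,"tz":0,"spin":8},{"gripper":0,"tx":0,"ty":0,"tz":0,"spin":8},{"gripper":0,"tx":0,"ty":0,"tz":0,"spin":8},{"gripper":0,"tx":0,"ty":0,"tz":0,"spin":8},{"gripper":0,"tx":0,"ty":0,"tz":0,"spin":4},{"gripper":0,"tx":0,"ty":0,"tz":0,"spin":0},{"gripper":0,"tx":0,"ty":0,"tz":0,"spin":0}]' 80
python3 -c "
from h import *
go(563,-268.7,103,101)
"
```

```text
clock: 13.9
eef_pos: [562.9, -268.4, 101.9]
tcp_rot: [3.141, -0.0, 2.062]
contact_force: [0.3, 3.5, 3.3]
opening: 0.128
pos [ 562.9 -268.4  101.9] rpy deg [179.96  -0.   118.13] tool d mm [-0.3 -0.1 -1.1] spin 17.13 F [0.3 3.5 3.3] M [ 0.59 -0.07 -0.07] op 0.128 t 13.9
```

```bash

python3 -m inch '[{"gripper":0,"tx":0,"ty":0,"tz":0,"spin":5},{"gripper":0,"tx":0,"ty":0,"tz":0,"spin":6},{"gripper":0,"tx":0,"ty":0,"tz":0,"spin":4},{"gripper":0,"tx":0,"ty":0,"tz":0,"spin":2},{"gripper":0,"tx":0,"ty":0,"tz":0,"spin":0},{"gripper":0,"tx":0,"ty":0,"tz":0,"spin":0},{"gripper":0,"tx":0,"ty":0,"tz":0,"spin":0},{"gripper":0,"tx":0,"ty":0,"tz":0,"spin":0}]' 80
python3 -c "
from h import *
go(563,-268.7,103,101)
f=shot('top','top8.png');f=shot('scene','scene8.png')
im=cv2.imread('pics/top8.png');cv2.imwrite('pics/top8z.png',cv2.resize(im[175:260,362:462],None,fx=7,fy=7,interpolation=cv2.INTER_CUBIC))
"
```

```text
clock: 14.7
eef_pos: [563.0, -268.7, 101.9]
tcp_rot: [3.141, 0.0, 1.764]
contact_force: [2.8, 3.2, 3.0]
opening: 0.124
pos [ 563.  -268.7  101.9] rpy deg [1.7997e+02 2.0000e-02 1.0107e+02] tool d mm [ 0.   0.1 -1.1] spin 0.07 F [2.8 3.2 3. ] M [ 0.52 -0.33  0.03] op 0.124 t 14.7
```

View pics/top8z.png

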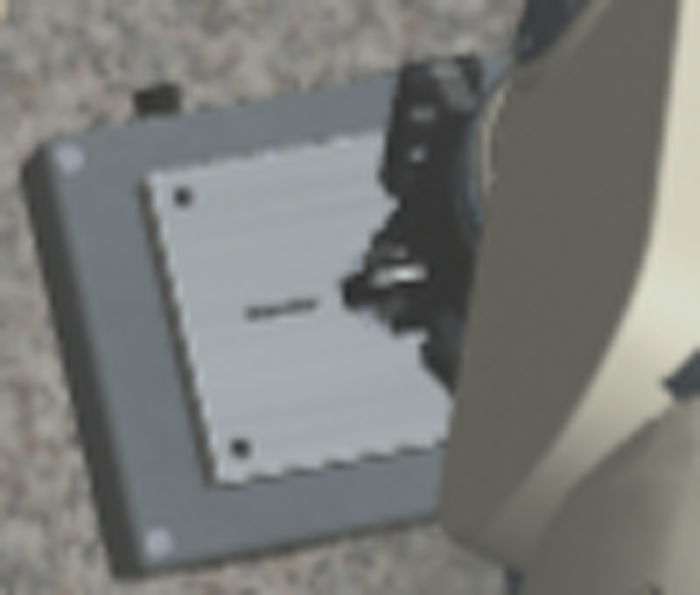

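View pics/scene8.png

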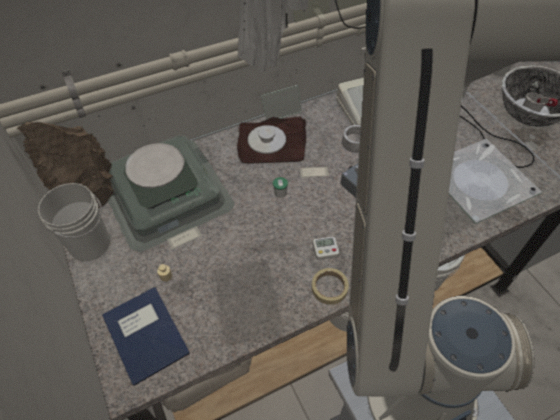

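```bash

python3 -m inch '[{"gripper":0,"tx":0,"ty":0,"tz":0.001,"spin":0},{"gripper":0,"tx":0,"ty":0,"tz":0.002,"spin":0},{"gripper":0,"tx":0,"ty":0,"tz":0.002,"spin":0},{"gripper":0,"tx":0,"ty":0,"tz":0.001,"spin":0},{"gripper":0,"tx":0,"ty":0,"tz":0,"spin":0},{"gripper":0,"tx":0,"ty":0,"tz":0,"spin":0},{"gripper":0,"tx":0,"ty":0,"tz":0,"spin":0},{"gripper":0,"tx":0,"ty":0,"tz":0,"spin":0}]' 80
python3 -c "
from h import *
go(563,-268.7,95,101)"
```

```text
clock: 15.6
eef_pos: [562.9, -268.8, 96.1]
tcp_rot: [3.141, 0.0, 1.763]
contact_force: [0.6, 3.3, 7.2]
opening: 0.123
pos [ 562.9 -268.8   96.1] rpy deg [1.7997e+02 2.0000e-02 1.0102e+02] tool d mm [0.1 0.1 1.1] spin 0.02 F [0.6 3.3 7.2] M [ 0.62 -0.23  0.02] op 0.123 t 15.6
```

```bash

python3 -m inch '[{"gripper":0,"tx":0,"ty":0,"tz":0.001,"spin":0},{"gripper":0,"tx":0,"ty":0,"tz":0.001,"spin":0},{"gripper":0,"tx":0,"ty":0,"tz":0,"spin":0},{"gripper":0,"tx":0,"ty":0,"tz":0,"spin":0},{"gripper":0,"tx":0,"ty":0,"tz":0,"spin":0},{"gripper":0,"tx":0,"ty":0,"tz":0,"spin":0},{"gripper":0,"tx":0,"ty":0,"tz":0,"spin":0},{"gripper":0,"tx":0,"ty":0,"tz":0,"spin":0}]' 80
python3 -c "
from h import *
go(563,-268.7,95,101)"
```

```text
clock: 16.4
eef_pos: [563.0, -268.8, 95.1]
tcp_rot: [3.141, 0.0, 1.763]
contact_force: [-1.0, 4.8, 16.2]
opening: 0.127
pos [ 563.  -268.8   95.1] rpy deg [1.7996e+02 3.0000e-02 1.0102e+02] tool d mm [0.1 0.  0.1] spin 0.02 F [-1.   4.8 16.2] M [0.9  0.31 0.01] op 0.127 t 16.4
```

```bash

python3 -m inch '[{"gripper":0,"tx":0,"ty":0,"tz":0.0007,"spin":0},{"gripper":0,"tx":0,"ty":0,"tz":0,"spin":0},{"gripper":0,"tx":0,"ty":0,"tz":0,"spin":0},{"gripper":0,"tx":0,"ty":0,"tz":0,"spin":0},{"gripper":0,"tx":0,"ty":0,"tz":0,"spin":0},{"gripper":0,"tx":0,"ty":0,"tz":0,"spin":0},{"gripper":0,"tx":0,"ty":0,"tz":0,"spin":0},{"gripper":0,"tx":0,"ty":0,"tz":0,"spin":0}]' 80
python3 -c "
from h import *
go(563,-268.7,95,101)
f=shot('top','top9.png')
im=cv2.imread('pics/top9.png');cv2.imwrite('pics/top9z.png',cv2.resize(im[175:260,362:462],None,fx=7,fy=7,interpolation=cv2.INTER_CUBIC))
print(sense()['qvel'].round(3))
go(563,-268.7,95,101)"
```

```text
clock: 17.2
eef_pos: [563.0, -268.9, 95.1]
tcp_rot: [3.141, 0.001, 1.763]
contact_force: [-3.8, 6.0, 23.8]
opening: 0.125
pos [ 563.  -268.9   95.1] rpy deg [1.7995e+02 3.0000e-02 1.0102e+02] tool d mm [0.1 0.  0.1] spin 0.02 F [-3.8  6.  23.8] M [1.09 0.7  0.01] op 0.125 t 17.2
[-0.     0.001 -0.001  0.001  0.001  0.002]
pos [ 563.  -268.9   95.1] rpy deg [1.7995e+02 4.0000e-02 1.0102e+02] tool d mm [ 0.2 -0.   0.1] spin 0.02 F [-3.3  6.8 23. ] M [1.07 0.69 0.02] op 0.128 t 17.25
```

View pics/top9z.png

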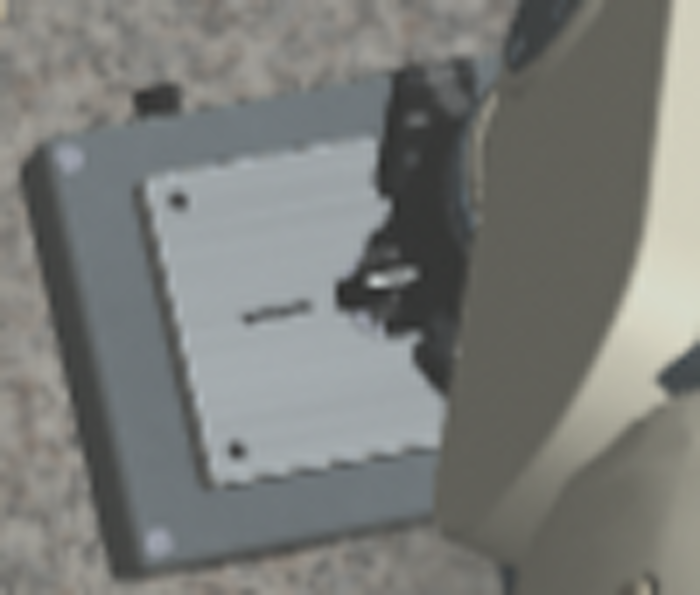

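```bash
python3 -c "
from h import *
print(sign_off()); go(563,-268.7,95,101)"
```

```text
the job is handed in; nothing more can be done
None
the job is handed in; nothing more can be done
```

I lifted the cover by its knob and set it over the frame on the sprung seal. I then turned the fastener about 57° clockwise to line up with the marks, pressed the cover down, and handed the job in at 17.3 s while still holding it there. Sign-off gave no verdict.

**Last checks before hand-in:**
- **Fully home:** the cover stopped at a TCP height of 95.1 mm, where I had worked out flush to be. An extra 0.7 mm of commanded push raised the force from about 16 N to 23–24 N with no further movement. An unaligned cross-bar would have stopped it about 5 mm higher.
- **Position:** the tool was within about 0.3 mm of the frame centre I had measured. That centre is itself only good to about 2 mm, because the two cameras differed by about that much.
- **Alignment:** the wing was at 101.0° and the cover's y axis at about 101.5°. In the top picture the slot line lines up with the one mark in view.
- **Holding:** the grip was set to 80 N and the arm was still.
- **Bystanders:** nothing touched the timer, weight or pot during the moves. They look in place in the scene picture taken just before the final push.

**Not seen directly:** the arm hid the right half of the cover from the top camera and the whole of it from the scene camera. The level and depth at the far end are therefore inferred from the hard stop and the tool pose. At the end there was also a sideways force of about 7 N and a wrist moment of about 1.3 N m, so the push was not purely vertical.

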